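Medal tins from the revolving tray into the storage tube

TASK

Put the two round medal tins away in the upright storage tube, the tall one first and the low one on top of it. Take each tin out through the opening in the wire guard: turn the tray by its upright handle until that tin's pocket faces the middle of the opening, let the tray come to rest, then pick the tin out. Leave the square tin and the loupe in their pockets and do not disturb the mug or the magnifying glass on the table.

Things in the scene. Friction and masses are not known exactly. Their poses are not given: they have to be found in the camera images.
- tray (a joint): round wooden revolving tray, 326 mm across; value: turning angle in rad from the start, growing counter-clockwise from above; turns both ways past a full turn, stays where left (drag 0.06 N m, about 1.2 N at the handle). Six square pockets, 56 mm wide inside, rims 6 mm high, 60 degrees apart, centres 120 mm from the axis; two are empty at the start
- tray_axis (a point): centre of the tray on its turning axis, at the height of the tray floor (24 mm above the table)
- handle (a point): middle of the round wooden grip (18 mm diameter, 36 mm tall, reaching from 82 to 118 mm above the table) of the upright handle post that stands on the tray 50 mm from its axis, half-way in angle between two pockets; pinch it from above (it may spin in the fingers) and lead it round the axis in a circle to turn the tray
- opening (a point): point on the fixed stand in the middle of the guard's opening, 120 mm from the tray axis, at tray floor height: the wanted pocket's centre is to be brought here. x points from here to the tray axis, y runs along the tray rim, z up. A tin here is best pinched from above with a finger either side of it along y; the handle grip stays at least 70 mm from this point
- stand: fixed stand under the tray with a guard of 5 mm steel wires whose top is 81 mm above the table; the guard covers the ring from 98 to 176 mm from the tray axis except for 45 degrees to each side of the opening; inside 98 mm it is open above. Origin on the tray axis at table height, the opening lies to its -x
- tall_tin_center (a point): centre (half-way up) of the tall round aluminium tin: 40 mm diameter, 46 mm tall, about 80 g, upright in a pocket of the tray
- low_tin_center (a point): centre (half-way up) of the low round aluminium tin: 40 mm diameter, 34 mm tall, about 80 g, upright in a pocket of the tray
- square_tin_center (a point): centre of the square aluminium tin, 36 x 36 x 34 mm, in a pocket of the tray; stays there
- loupe_center (a point): centre of the black stepped round loupe, 42 mm across at the foot, 26 mm at the top, 36 mm tall, in a pocket of the tray; stays there
- tube_mouth (a point): centre of the mouth of the fixed upright grey storage tube, at its rim 92 mm above the table; z up. Bore 46 mm, inner floor 86 mm below this point, top 8 mm flared a little; outside 54 mm (60 at the rim), foot 100 mm across. Two opposite slots, 32 mm wide, from 36 mm above the table to the rim, face +y and -y of this point, so fingers either side along y can lower a tin inside; a tin let go tilted near the rim can jam
- mug: white mug, 80 mm across, 90 mm tall, standing on the table; origin at the centre of its underside; stays
- magnifier: magnifying glass lying on the table, about 170 mm long along its x, lens 72 mm across at +x, 10 mm thick; origin on its underside near the middle; stays
Things that resemble listed ones, but are neither listed nor needed, are in the scene too. Leave any orange look-alike of the part that bears tube_mouth alone. What is shaped like the part that bears low_tin_center but turquoise is not meant.

How it is judged:
On the way, in this order (a step that is already met when the one before it is completed fails the run):
1. the tall tin, standing in its pocket, has been turned to the middle of the opening (within 30 mm) and the tray is at rest (horizontal distance between tall_tin_center and opening below 0.03 m and height (world z) of tall_tin_center below 0.051 m and velocity of joint tray between -0.05 and 0.05 rad/s), for 0.1 s.
2. the tall tin stands on the floor of the tube (horizontal distance between tall_tin_center and tube_mouth below 0.007 m and z of tall_tin_center in the frame of tube_mouth between -0.069 and -0.058 m and angle between tall_tin_center's own z axis and vertical below 0.2 rad), for 0.2 s.
3. the low tin, standing in its pocket, has been turned to the middle of the opening (within 30 mm) and the tray is at rest (horizontal distance between low_tin_center and opening below 0.03 m and height (world z) of low_tin_center below 0.045 m and velocity of joint tray between -0.05 and 0.05 rad/s), for 0.1 s.
4. the low tin lies in the tube on the tall one (all of step 2 and horizontal distance between low_tin_center and tube_mouth below 0.007 m and z of low_tin_center in the frame of tube_mouth between -0.029 and -0.018 m and angle between low_tin_center's own z axis and vertical below 0.2 rad), for 0.2 s.
At the end, for the whole second after the job is handed in: the tall tin stands upright on the tube's floor and the low tin upright on top of it (each within 5 mm in height and 7 mm of the tube's axis), the square tin and the loupe are still in their pockets, and the tray is at rest (all of step 4 and horizontal distance between square_tin_center and tray_axis between 0.1 and 0.14 m and height (world z) of square_tin_center below 0.047 m and horizontal distance between loupe_center and tray_axis between 0.1 and 0.14 m and height (world z) of loupe_center below 0.048 m and velocity of joint tray between -0.05 and 0.05 rad/s); the robot touches nothing.
It fails at once if the square tin or the loupe is lifted more than 20 mm (height (world z) of square_tin_center above 0.061 m or height (world z) of loupe_center above 0.062 m).
It fails at once if the mug or the magnifying glass is moved more than 30 mm (distance of any of mug, magnifier from where it was at the start of the episode above 0.03 m).
It also fails if it takes over 72 s, if anything falls off the work surface, if the arm or the gripper's body presses on something with over 40 N, if the wrist force passes 120 N, or if a joint passes its speed limit or range.

ROBOT

A 7-joint arm with a two-finger parallel gripper is mounted at the origin on the work surface. World frame = base frame: x ahead of the robot, y to its left, z up, the work surface at z = 0. Lengths are in m, angles in rad, forces in N, time in s.
With the tool pointing down it reaches from about 0.425 to 0.95 m from the base axis. Payload 4.7 kg.
Tool frame: the origin (TCP) lies on the centre line of the jaws, within the pads' length; the fingertips stand 8 mm ahead of it and the grasp point (between the pads) lies 11 mm behind it (manip.tcp_to_tips is the distance from the TCP to the fingertips, in m); z points along the fingers, y is the line along which they close (so a half turn about z gives the same grasp; the last joint's range is limited). The gripper opens to 85 mm and grips with 20 to 120 N. Pads are 22 mm wide; open, the fingers measure 114 mm over their backs; the gripper's body (76 mm by 85 mm) begins 54 mm behind the grasp point. The pads swing forward as they close: fully open they stand 13 mm farther back than shut.
Start: joints at [-1.151, 0.469, -0.049, 1.532, 0.024, 1.141, -0.082], TCP at [0.293, 0.608, 0.216] pointing down, gripper open.
Joint ranges: [-2.59, 2.59], [-0.33, 1.99], [-1.39, 1.29], [0.1, 2.45], [-1.04, 4.18], [0.21, 1.99], [-2.66, 2.66]. Speed limits (rad/s): [2.57, 2.57, 3.14, 3.14, 3.14, 3.14, 3.14].

INTERFACE

Orientations are given as a rotation vector (axis times angle).
In Python, from cell import read_state, grab_frame, job, manip gives the robot as it stands.
- The arm moves only by the tool apply_moves, never from a script. Its argument "steps" is one flat list of numbers, 7 for each row, row after row: the shift along the tool's x, y, z in m, then the turn, a rotation vector about the tool's x, y, z in rad, then the closure, from -1 (fully open) to 1 (shut). In form: [dx, dy, dz, rx, ry, rz, hand, dx, dy, dz, rx, ry, rz, hand, ...]. A call has 1 to 12 rows; each row shifts and turns the commanded pose from where the row before left it, along the tool's axes as they then stand; what a row does not reach is not made up. A row lasts 1/10 s, in which the tool goes at most 50 mm and 8.59 degrees, less where a joint would pass 70% of its speed; a pose out of reach is approached as far as the arm can. A call is refused whole if a number of a shift passes 0.05 or a number of a turn 0.15, either way. A call with a gripper value outside its range is refused whole. The fingers move at their own pace and stop on an object; "squeeze" is the grip in N (left out, the last holds). Time passes only in rows, so rows that do not move let the fingers close. It gives the time, the measured TCP pose, the force, the opening and the grip force at its end, in the units of the state.
- read_state(): the state, without advancing time (a new reading comes with each control period).
- grab_frame(name): name is "scene" or "top"; returns a dict with "color" (420x560x3 uint8, red, green, blue), "range_z" (420x560 float32, m along the optical axis (not along the pixel's ray), 0 where there is no reading), "fx", "fy", "cx", "cy" (pixels), "k1" (the pictures are not rectified: a ray, as slopes to the right and down, at radius r is drawn at 1 + k1 r^2 times it, then the intrinsics apply), "view" (4x4, takes a point from world to camera coordinates). Camera axes: x right, y down, z forward; pixel columns grow to the right and rows downward; lengths in m; the calibration is good to about 2 mm. A picture is of the moment at which its call begins.
- job.hand_in(): hands the job in; it is judged then, once.
The state is a dict: "time_s": time; "joint_pos": joint angles; "qd": joint speeds; "joint_efforts": joint torques, N m; "eef_pos": TCP position; "orientation": TCP orientation; "force": force on the tool from outside, world axes, zero at the start; "torque": the same for the moment, N m; "opening": opening from 0.0 (shut) to 1.0 (fully open); "finger_force": force on a finger pad.
Only numpy, scipy, OpenCV 4.12 (cv2) and the standard library are available. Lean on these libraries where they do the work, as an engineer would, in place of code of your own. Each camera call takes 0.05 s, during which the arm holds its last target. There are 200 camera calls.

## Working session

There is one attempt and no reset: what is moved stays moved. The work goes in short steps, Python scripts to look and compute and a tool call to move; the robot and the scene stay as the last step left them, time stands still between calls to the robot, and variables do not carry over. Pictures are saved under pics/ and viewed, at most 10 in all, crops included, and the job is handed in when it is done.

Besides the shell and the picture viewer there is one more tool, called after "Request:" as name(argument=value, ...), one argument or row to a line, values as JSON. apply_moves: Moves the arm, as the interface text tells. Its arguments: {"type":"object","properties":{"steps":{"type":"array","items":{"type":"number"}},"squeeze":{"type":"number"}},"required":["steps"]}

```bash
mkdir -p pics
cat > h.py <<'E'
import numpy as np, cv2
from cell import read_state, grab_frame, job, manip
def save(f,n,crop=None,s=1):
    im=f["color"][:,:,::-1]
    if crop: im=im[crop[1]:crop[3],crop[0]:crop[2]]
    cv2.imwrite(n,cv2.resize(im,None,fx=s,fy=s,interpolation=cv2.INTER_CUBIC))
def ray(f,u,v):
    x=(u-f["cx"])/f["fx"];y=(v-f["cy"])/f["fy"];a,b=x,y
    for _ in range(20):
        k=1+f["k1"]*(a*a+b*b);a,b=x/k,y/k
    V=np.array(f["view"]);R=V[:3,:3];t=V[:3,3]
    return -R.T@t,R.T@np.array([a,b,1.0])
def at(f,u,v,z):
    o,d=ray(f,u,v);return o+d*(z-o[2])/d[2]
def dep(f,u,v):
    o,d=ray(f,u,v);return o+d*f["range_z"][int(v),int(u)]
def cloud(f):
    vv,uu=np.mgrid[0:420,0:560].astype(float)
    x=(uu-f["cx"])/f["fx"];y=(vv-f["cy"])/f["fy"];a,b=x,y
    for _ in range(20):
        k=1+f["k1"]*(a*a+b*b);a,b=x/k,y/k
    V=np.array(f["view"]);R=V[:3,:3];t=V[:3,3]
    P=np.stack([a,b,np.ones_like(a)],-1)*f["range_z"][...,None]
    return (P-t)@R
E
python3 - <<'E'
from h import *
np.set_printoptions(precision=3,suppress=True)
for n in("top","scene"):
    f=grab_frame(n);save(f,f"pics/{n}0.png",None,1.42)
    np.save(f"{n}0.npy",f,allow_pickle=True);print(n,f["fx"],f["cx"],f["cy"],f["k1"],ray(f,280,210))
print(read_state(),manip.tcp_to_tips)
E
```

```text
top 421.16341657327877 276.66687347621934 206.85100454768548 -0.05586029319450162 (array([ 0.319, -0.069,  1.356]), array([ 0.155, -0.004, -0.988]))
scene 411.43550059046805 282.4381834227197 208.34826127124404 -0.1243032081956489 (array([1.189, 0.022, 0.804]), array([-0.672, -0.126, -0.73 ]))
{'time_s': 0.1, 'joint_pos': array([-1.151,  0.469, -0.049,  1.534,  0.024,  1.141, -0.082]), 'qd': array([-0.001, -0.   , -0.001, -0.004,  0.002, -0.   ,  0.001]), 'joint_efforts': array([  0.001, -51.152,  -0.047, -23.839,   0.011,   0.004,  -0.   ]), 'eef_pos': array([0.293, 0.608, 0.215]), 'orientation': array([-0.699, -3.063,  0.003]), 'force': array([-0.052, -0.123, -0.506]), 'torque': array([0.048, 0.011, 0.076]), 'finger_force': 0.0, 'opening': 0.9951962425986179} 0.008
```

View pics/top0.png

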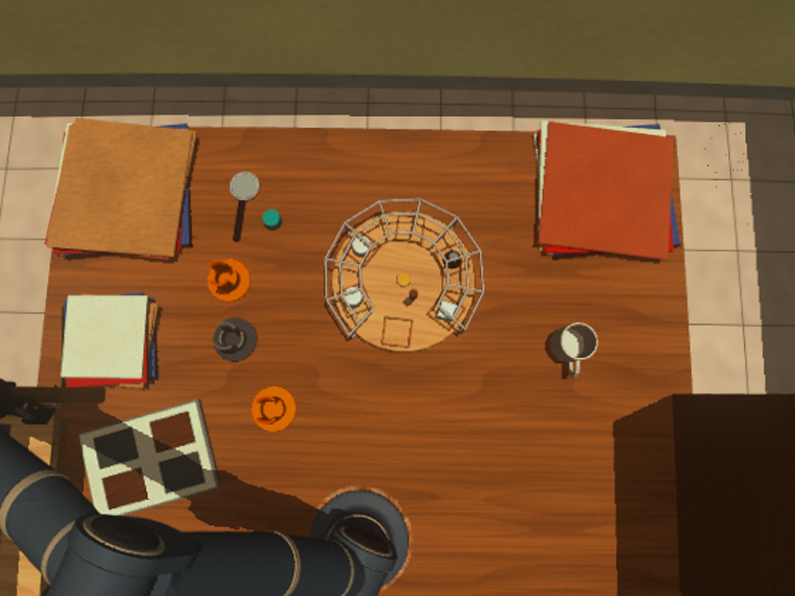

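View pics/scene0.png

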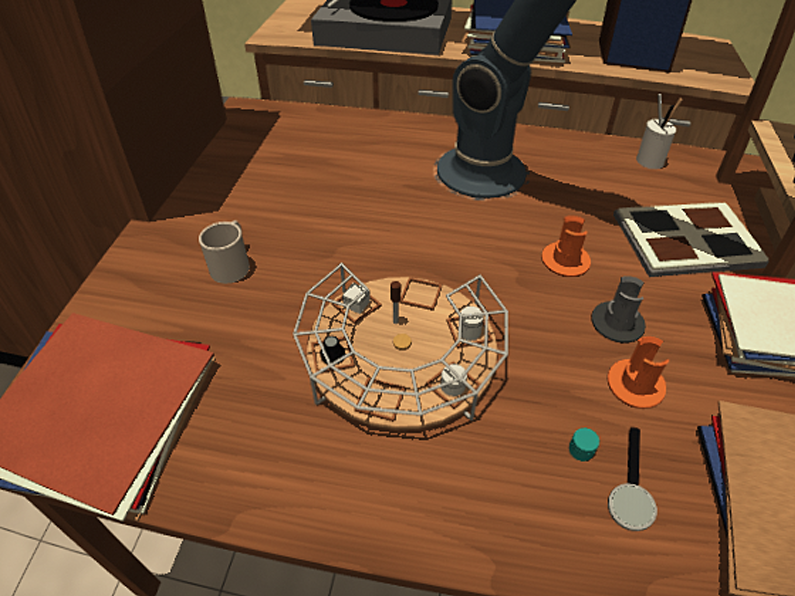

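Top: tray centre ≈(403,280), handle ≈(413,294), empty pocket at the opening ≈(397,332). Round tins are at (361,244) and (353,297), the loupe at (452,259) and the square tin at (447,311). There are three tubes: grey (235,339), orange (228,280) and orange (273,408). The grey one is the one meant. The turquoise tin at (271,218) is a decoy. Next I'll take enlarged crops and measure.

Run:
```python
from h import *
np.set_printoptions(precision=3,suppress=True)
T=np.load("top0.npy",allow_pickle=True).item();S=np.load("scene0.npy",allow_pickle=True).item()
a=T["color"][130:260,145:350,::-1];b=S["color"][140:310,200:470,::-1]
a=cv2.resize(a,(800,507),interpolation=3)
cv2.imwrite("pics/ca.png",a);save(S,"pics/cb.png",(200,170,480,310),2.85)
P=cloud(T);Q=cloud(S)
c=at(T,403/1.42,280/1.42,.024);print("tray axis guess",c)
for n,u,v in(("t1",361,244),("t2",353,297),("loupe",452,259),("sq",447,311),("handle",413,294),("tube",235,339),("mug",578,343),("mag",243,190)):
    p=dep(T,u/1.42,v/1.42);print(n,p)
for n,u,v in(("t1",453,372),("t2",472,313)):
    p=dep(S,u/1.42,v/1.42);print(n,p)
# tray rim fit
for nm,C in(("T",P),("S",Q)):
    for k,zr in(("floor",(.015,.035)),("tops",(.05,.072)),("guard",(.074,.086)),("handle",(.095,.125))):
        m=(abs(C[...,2]-np.mean(zr))<(zr[1]-zr[0])/2)&(np.hypot(C[...,0]-c[0],C[...,1]-c[1])<(.19))
        q=C[m];print(nm,k,len(q),q.min(0),q.max(0),q.mean(0))
    tc=at(T,235/1.42,339/1.42,.09)
    m=(C[...,2]>.084)&(C[...,2]<.11)&(np.hypot(C[...,0]-tc[0],C[...,1]-tc[1])<.045)
    q=C[m];print("tube",len(q),q.min(0),q.max(0),q.mean(0))
```

```text
tray axis guess [ 0.57  -0.086  0.024]
t1 [0.644 0.009 0.057]
t2 [0.522 0.023 0.069]
loupe [ 0.608 -0.192  0.08 ]
sq [ 0.493 -0.181  0.08 ]
handle [ 0.522 -0.106  0.118]
tube [0.431 0.293 0.005]
mug [ 0.434 -0.486  0.004]
mag [0.782 0.294 0.011]
t1 [0.658 0.008 0.08 ]
t2 [0.524 0.025 0.07 ]
T floor 6452 [ 0.412 -0.245  0.015] [0.735 0.075 0.035] [ 0.565 -0.086  0.025]
T tops 362 [ 0.437 -0.217  0.05 ] [0.703 0.046 0.072] [ 0.564 -0.074  0.061]
T guard 1334 [ 0.437 -0.259  0.074] [0.748 0.089 0.086] [ 0.607 -0.083  0.08 ]
T handle 35 [ 0.517 -0.113  0.098] [ 0.534 -0.098  0.124] [ 0.525 -0.105  0.116]
tube 61 [0.404 0.273 0.084] [0.459 0.315 0.098] [0.428 0.294 0.091]
S floor 8686 [ 0.412 -0.248  0.015] [0.736 0.076 0.035] [ 0.59  -0.085  0.025]
S tops 696 [ 0.44  -0.221  0.05 ] [0.708 0.049 0.072] [ 0.571 -0.07   0.06 ]
S guard 2254 [ 0.439 -0.261  0.074] [0.747 0.088 0.085] [ 0.623 -0.081  0.08 ]
S handle 77 [ 0.518 -0.115  0.095] [ 0.538 -0.099  0.121] [ 0.531 -0.106  0.111]
tube 107 [0.403 0.271 0.084] [0.461 0.314 0.096] [0.428 0.291 0.09 ]
```

View pics/ca.png

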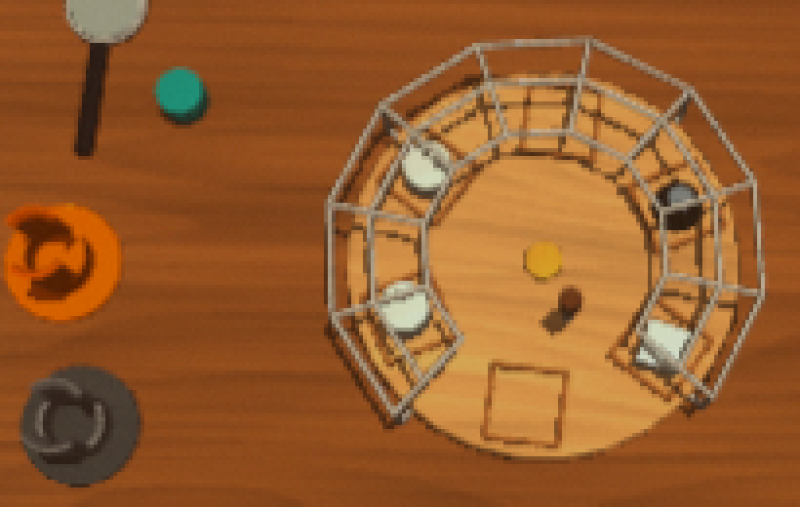

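View pics/cb.png

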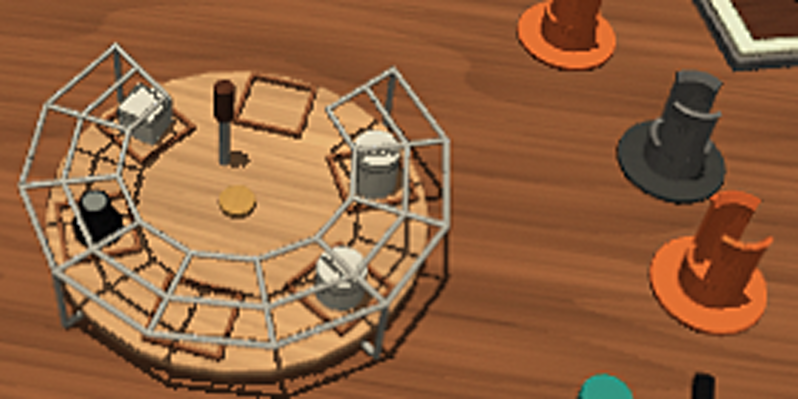

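t2 is the tall tin (top at 70 mm) and t1 is the low tin (top at about 58 mm). The grey slotted tube stands between the orange ones. Next: opening direction, slot direction and fits.

Run:
```python
from h import *
from scipy.optimize import least_squares as LS
np.set_printoptions(precision=4,suppress=True)
T=np.load("top0.npy",allow_pickle=True).item();S=np.load("scene0.npy",allow_pickle=True).item()
def circ(q,c0,r): 
    s=LS(lambda p:np.hypot(q[:,0]-p[0],q[:,1]-p[1])-r,c0,loss="soft_l1",f_scale=.002);return s.x,abs(s.fun).mean()
c=np.array([.574,-.0855]);tc=np.array([.43,.292])
for nm,f in(("T",T),("S",S)):
    C=cloud(f).reshape(-1,3)
    d=C[:,:2]-c;r=np.hypot(*d.T);g=C[(abs(C[:,2]-.08)<.006)&(r>.09)&(r<.185)]
    dg=g[:,:2]-c
    a=np.sort(np.degrees(np.arctan2(dg[:,1],dg[:,0]))%360);gap=np.diff(a);i=gap.argmax();print(nm,"gap",a[i],a[i+1],(a[i]+a[i+1])/2)
    m=(r<.19)&(C[:,2]>.015)&(C[:,2]<.032)
    q=C[m];dq=q[:,:2]-c;th=np.degrees(np.arctan2(dq[:,1],dq[:,0]))//5
    edge=np.array([q[th==k][np.argmax(np.hypot(*dq[th==k].T)),:2] for k in np.unique(th)])
    print(" tray",circ(edge,c,.163))
    for n,p,z in(("tall",(.522,.023),.07),("low",(.649,.009),.058),("sq",(.493,-.181),.058)):
        q=C[(abs(C[:,2]-z)<.005)&(np.hypot(C[:,0]-p[0],C[:,1]-p[1])<.03)]
        x=(q[:,:2].min(0)+q[:,:2].max(0))/2;v=x-c;print(" ",n,len(q),x,np.hypot(*v),np.degrees(np.arctan2(v[1],v[0])))
    q=C[(C[:,2]>.085)&(C[:,2]<.1)&(np.hypot(C[:,0]-tc[0],C[:,1]-tc[1])<.045)]
    x,e=circ(q,tc,.0265);v=q[:,:2]-x;print(" tube",x,e,len(q),np.sort((np.degrees(np.arctan2(v[:,1],v[:,0]))%360).round())[::2])
    q=C[(C[:,2]>.002)&(C[:,2]<.02)&(np.hypot(C[:,0]-tc[0],C[:,1]-tc[1])<.06)]
    print(" foot",len(q),(q.min(0)+q.max(0))/2,np.ptp(q,0))
    q=C[(C[:,2]>.108)&(r<.07)];print(" handle",len(q),(q.min(0)+q.max(0))/2,np.ptp(q,0))
```

```text
T gap 141.1757768126287 227.026790301541 184.10128355708486
 tray (array([ 0.5726, -0.0852]), np.float64(0.0022324818186267885))
  tall 107 [0.519  0.0248] 0.12323303905189704 116.52493965728286
  low 94 [0.6444 0.0118] 0.12006472402773082 54.11599247562063
  sq 105 [ 0.4995 -0.1818] 0.12178421505153617 -127.73570074435513
 tube [0.4314 0.2938] 0.0018561745894044343 68 [  3.   6.  10.  14.  20.  27.  33.  38. 126. 132. 138. 141. 146. 148.
 152. 158. 164. 170. 179. 183. 190. 196. 198. 205. 214. 307. 316. 320.
 325. 334. 342. 346. 350. 355.]
 foot 618 [0.4306 0.2926 0.011 ] [0.117  0.118  0.0179]
 handle 30 [ 0.5258 -0.1051  0.1181] [0.0166 0.015  0.0126]
S gap 140.71737872731882 227.5829562032232 184.150167465271
 tray (array([ 0.5734, -0.0861]), np.float64(0.002754714849737075))
  tall 141 [0.5276 0.0244] 0.11929299996115254 112.87937416585277
  low 151 [0.6461 0.01  ] 0.11965274787233225 52.918386916646554
  sq 133 [ 0.4994 -0.1838] 0.1234257505065709 -127.18464035690337
 tube [0.434  0.2941] 0.0015244110994407525 115 [  0.   3.   7.  11.  16.  22.  34.  37. 126. 131. 133. 134. 138. 141.
 143. 145. 149. 151. 154. 158. 161. 163. 164. 168. 170. 173. 177. 179.
 183. 185. 188. 190. 193. 197. 200. 202. 206. 208. 217. 220. 221. 221.
 303. 307. 311. 315. 321. 325. 327. 332. 334. 338. 341. 344. 348. 350.
 353. 357.]
 foot 582 [0.4375 0.2921 0.011 ] [0.1015 0.1179 0.018 ]
 handle 50 [ 0.5282 -0.1069  0.1148] [0.0199 0.016  0.0133]
```

Request:
apply_moves(
  steps=[0,0,0,0,0,-0.13,-0.3,0,0,0,0,0,-0.13,-0.3,0,0,0,0,0,-0.13,-0.3,0,0,0,0,0,-0.13,-0.3,-0.01,-0.04,0,0,0,0,-0.3,-0.01,-0.04,0,0,0,0,-0.3,-0.01,-0.04,0,0,0,0,-0.3,-0.01,-0.04,0,0,0,0,-0.3,-0.01,-0.04,0,0,0,0,-0.3,-0.01,-0.04,0,0,0,0,-0.3,-0.01,-0.04,0,0,0,0,-0.3,-0.01,-0.04,0,0,0,0,-0.3],
  squeeze=30,
)

```text
time_s: 1.3
eef_pos: [0.3955, 0.2928, 0.2155]
orientation: [0.112, -3.139, 0.0]
force: [0.0, -0.1, 0.6]
opening: 0.65
finger_force: 0.0
```

Request:
apply_moves(
  steps=[-0.01,-0.04,0,0,0,0,-0.3,-0.01,-0.04,0,0,0,0,-0.3,-0.01,-0.04,0,0,0,0,-0.3,-0.01,-0.04,0,0,0,0,-0.3,-0.01,-0.04,0,0,0,0,-0.3,-0.01,-0.04,0,0,0,0,-0.3,-0.01,-0.04,0,0,0,0,-0.3,-0.01,-0.04,0,0,0,0,-0.3,-0.01,-0.04,0,0,0,0,-0.3,-0.0,-0.04,0,0,0,0,-0.3,0,0,0,0,0,0,-0.3],
)

```text
time_s: 2.4
eef_pos: [0.5131, -0.1047, 0.2155]
orientation: [0.096, -3.14, 0.005]
force: [-0.3, 1.0, -0.2]
opening: 0.647
finger_force: 0.0
```

Request:
apply_moves(
  steps=[-0.0133,-0.002,0.03,0,0,0,-0.3,0,0,0.03,0,0,0,-0.3,0,0,0.03,0,0,0,-0.3,0,0,0.02,0,0,0,-0.3,0,0,0.008,0,0,0,-0.3,0,0,0,0,0,0,1,0,0,0,0,0,0,1,0,0,0,0,0,0,1,0,0,0,0,0,0,1,0,0,0,0,0,0,1],
)

```text
time_s: 3.4
eef_pos: [0.5259, -0.1003, 0.0989]
orientation: [0.109, -3.138, 0.001]
force: [-3.9, -3.0, 3.4]
opening: 0.179
finger_force: 29.2
```

Run:
```python
from h import *
np.set_printoptions(precision=4,suppress=True)
s=read_state();print(s["eef_pos"],s["orientation"],s["opening"],s["finger_force"],s["force"])
c=np.array([.573,-.0857]);R=cv2.Rodrigues(s["orientation"])[0]
p=s["eef_pos"][:2];a0=np.degrees(np.arctan2(*(p-c)[::-1]));print(a0,np.hypot(*(p-c)))
h=[c+.05*np.array([np.cos(t),np.sin(t)]) for t in np.radians(a0+np.linspace(0,71,13))]
print(np.array([R.T[:2,:2]@d for d in np.diff(np.array(h),axis=0)])*1000)
```

```text
[ 0.5259 -0.1003  0.0989] [ 0.1093 -3.1383  0.0014] 0.17948592013084996 29.194575548171997 [-3.9256 -3.0472  3.4481]
-162.76260051196215 0.049313858928604674
[[-1.4404 -4.9559]
 [-1.9436 -4.781 ]
 [-2.4261 -4.5552]
 [-2.8827 -4.2808]
 [-3.3086 -3.9609]
 [-3.6993 -3.5987]
 [-4.0506 -3.1982]
 [-4.3587 -2.7636]
 [-4.6203 -2.2996]
 [-4.8328 -1.8111]
 [-4.9937 -1.3033]
 [-5.1014 -0.7816]]
```

Request:
apply_moves(
  steps=[-0.0014,-0.005,0,0,0,0,1,-0.0019,-0.0048,0,0,0,0,1,-0.0024,-0.0046,0,0,0,0,1,-0.0029,-0.0043,0,0,0,0,1,-0.0033,-0.004,0,0,0,0,1,-0.0037,-0.0036,0,0,0,0,1,-0.0041,-0.0032,0,0,0,0,1,-0.0044,-0.0028,0,0,0,0,1,-0.0046,-0.0023,0,0,0,0,1,-0.0048,-0.0018,0,0,0,0,1,-0.005,-0.0013,0,0,0,0,1,-0.0051,-0.0008,0,0,0,0,1],
)

```text
time_s: 4.6
eef_pos: [0.5745, -0.1361, 0.0986]
orientation: [-0.11, 3.137, -0.004]
force: [-2.2, -0.3, 2.0]
opening: 0.153
finger_force: 29.6
```

Request:
apply_moves(
  steps=[-0.0052,-0.0003,0,0,0,0,1,0,0,0,0,0,0,1,0,0,0,0,0,0,1],
)

```text
time_s: 4.9
eef_pos: [0.581, -0.1364, 0.0985]
orientation: [-0.11, 3.134, -0.005]
force: [1.2, -3.6, 2.1]
opening: 0.15
finger_force: 29.0
```

Run:
```python
from h import *
np.set_printoptions(precision=4,suppress=True)
s=read_state();print(s["eef_pos"],s["orientation"],s["opening"],s["finger_force"],s["force"])
c=np.array([.573,-.0857])
S=grab_frame("scene");T=grab_frame("top")
save(S,"pics/t1.png",(190,130,400,310),2.8)
op=c+.12*np.array([np.cos(np.radians(184.1)),np.sin(np.radians(184.1))]);print("op",op)
for f in(S,T):
    C=cloud(f).reshape(-1,3)
    q=C[(abs(C[:,2]-.07)<.004)&(np.hypot(*(C[:,:2]-op).T)<.06)];
    if len(q):print(len(q),(q.min(0)+q.max(0))/2,np.ptp(q,0))
```

```text
[ 0.581  -0.1364  0.0985] [-0.1103  3.1343 -0.0054] 0.15002480881172398 28.99533748626709 [ 1.223  -3.5987  2.1364]
op [ 0.4533 -0.0943]
141 [ 0.4556 -0.0739  0.0701] [0.0395 0.0359 0.0078]
```

View pics/t1.png

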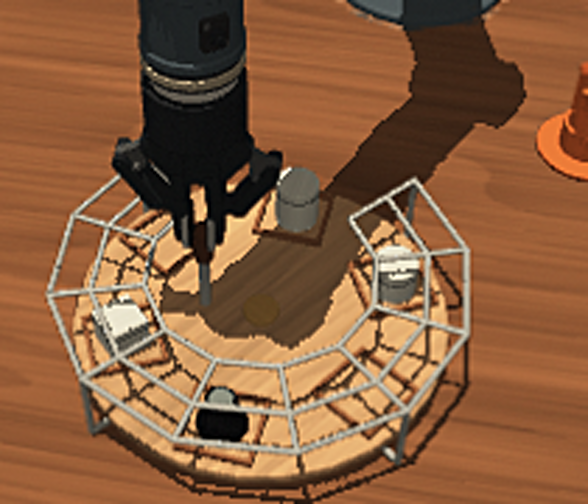

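The tall tin is in the opening but about 20 mm (10°) short, and the square tin, loupe and low tin are in their pockets. I'll lead it 9 mm further, then release.

Request:
apply_moves(
  steps=[-0.003,-0.0002,0,0,0,0,1,-0.003,-0.0002,0,0,0,0,1,-0.0027,-0.0002,0,0,0,0,1,0,0,0,0,0,0,1,0,0,0,0,0,0,1,0,0,0,0,0,0,-0.3,0,0,0,0,0,0,-0.3,0,0,0,0,0,0,-0.3,0,0,-0.03,0,0,0,-0.5,0,0,-0.03,0,0,0,-1,0,0,0,0,0,0,-1,0,0,0,0,0,0,-1],
)

```text
time_s: 6.2
eef_pos: [0.5874, -0.1342, 0.1582]
orientation: [-0.112, 3.138, 0.0]
force: [-0.5, 0.5, -0.1]
opening: 1.0
finger_force: 0.0
```

```bash
cat > loc.py <<'E'
from h import *
import sys
np.set_printoptions(precision=4,suppress=True)
ztop=float(sys.argv[1])
s=read_state();print(s["eef_pos"],s["orientation"],s["opening"],s["force"])
c=np.array([.573,-.0857]);op=np.array([.4533,-.0943]);X=[]
for n in("scene","top"):
    f=grab_frame(n);C=cloud(f).reshape(-1,3)
    q=C[(abs(C[:,2]-ztop)<.004)&(np.hypot(*(C[:,:2]-op).T)<.05)]
    if len(q)>30:
        x=(q.min(0)+q.max(0))/2;v=x[:2]-c;print(n,len(q),x,np.ptp(q,0),np.degrees(np.arctan2(v[1],v[0]))%360,np.hypot(*v));X.append(x)
    q=C[(C[:,2]>.112)&(C[:,2]<.122)&(np.hypot(*(C[:,:2]-c).T)<.062)]
    if len(q):print(" handle",len(q),(q.min(0)+q.max(0))/2,np.ptp(q,0))
R=cv2.Rodrigues(s["orientation"])[0]
for x in X:print("tool shift to tin",R.T@(x-s["eef_pos"]))
print("R",R)
E
python3 loc.py .07
```

```text
[ 0.5874 -0.1342  0.1582] [-0.1117  3.1383  0.0001] 0.9996487409337609 [-0.545   0.4525 -0.1407]
scene 147 [ 0.456  -0.0653  0.0697] [0.0387 0.0386 0.0072] 170.09041480414027 0.11876931229533494
 handle 45 [ 0.565  -0.1352  0.1164] [0.02   0.0163 0.0079]
tool shift to tin [0.1263 0.0781 0.0884]
R [[-0.9975 -0.0711  0.0013]
 [-0.0711  0.9975  0.0001]
 [-0.0013  0.     -1.    ]]
```

The handle slipped because it was free to slide along the pads, and the tin is still 29 mm off. I'll push the handle gently with closed fingers along +x.

Request:
apply_moves(
  steps=[0.03,0.002,0,0,0,0,1,0.025,0.002,0,0,0,0,1,0,0,0,0,0,0,1,0,0,0,0,0,0,1,0,0,0.02,0,0,0,1,0,0,0.02,0,0,0,1,0,0,0.02,0,0,0,1,0,0,0,0,0,0,1,-0.005,0,0,0,0,0,1,-0.003,0,0,0,0,0,1,-0.003,0,0,0,0,0,1,-0.003,0,0,0,0,0,1],
)

```text
time_s: 7.5
eef_pos: [0.5459, -0.1334, 0.0983]
orientation: [0.112, -3.139, 0.0]
force: [-2.8, -1.1, 1.5]
opening: 0.002
finger_force: 1.6
```

Request:
apply_moves(
  steps=[-0.003,0,0,0,0,0,1,-0.003,0,0,0,0,0,1,-0.003,0,0,0,0,0,1,-0.002,0,0,0,0,0,1,0,0,0,0,0,0,1,0,0,0,0,0,0,1],
)

```text
time_s: 8.1
eef_pos: [0.5575, -0.1318, 0.0977]
orientation: [-0.113, 3.139, 0.001]
force: [0.4, 0.0, 0.9]
opening: -0.0
finger_force: 0.0
```

```bash
python3 loc.py .07
```

```text
[ 0.5575 -0.1318  0.0977] [-0.1127  3.1388  0.0006] -0.0004799994041532766 [0.3583 0.0296 0.906 ]
scene 90 [ 0.4558 -0.0947  0.0695] [0.0357 0.031  0.0067] 184.38122851443472 0.11757791595453537
 handle 55 [ 0.5745 -0.1338  0.1172] [0.0287 0.0197 0.0092]
tool shift to tin [0.0988 0.0443 0.0281]
R [[-0.9974 -0.0717  0.0008]
 [-0.0717  0.9974  0.0004]
 [-0.0008  0.0004 -1.    ]]
```

Request:
apply_moves(
  steps=[0.006,0,0,0,0,0,1,0,0,-0.03,0,0,0,1,0,0,-0.03,0,0,0,-1,0.03,0.015,0,0,0,0,-1,0.03,0.015,0,0,0,0,-1,0.033,0.014,0,0,0,0,-1,0,0,0,0,0,0,-1,0,0,0,0,0,0,-1],
)

```text
time_s: 9.0
eef_pos: [0.4548, -0.0953, 0.1581]
orientation: [-0.112, 3.138, 0.0]
force: [1.2, 0.3, -0.0]
opening: 0.989
finger_force: 0.0
```

```bash
python3 loc.py .07
```

```text
[ 0.4548 -0.0953  0.1581] [-0.1121  3.1384  0.0005] 0.9887966681499119 [ 1.227   0.3256 -0.0014]
scene 148 [ 0.4541 -0.099   0.0698] [0.0418 0.0392 0.0068] 186.38934468404454 0.11968028900722524
 handle 46 [ 0.58   -0.1354  0.1164] [0.0172 0.0173 0.0085]
 handle 29 [ 0.5778 -0.1345  0.1178] [0.0181 0.0151 0.0084]
tool shift to tin [ 0.0011 -0.0037  0.0883]
R [[-0.9975 -0.0714  0.0012]
 [-0.0714  0.9975  0.0004]
 [-0.0012  0.0003 -1.    ]]
```

Request:
apply_moves(
  steps=[0.001,-0.0037,0.02,0,0,0,-1,0,0,0.025,0,0,0,-1,0,0,0.025,0,0,0,-1,0,0,0.018,0,0,0,-1,0,0,0.009,0,0,0,-1,0,0,0,0,0,0,-1,0,0,0,0,0,0,0.2,0,0,0,0,0,0,1,0,0,0,0,0,0,1,0,0,0,0,0,0,1,0,0,0,0,0,0,1],
  squeeze=40,
)

```text
time_s: 10.2
eef_pos: [0.4546, -0.0992, 0.0611]
orientation: [-0.112, 3.139, 0.0]
force: [0.4, 0.5, -0.4]
opening: 0.142
finger_force: 0.0
```

Run:
```python
from h import *
f=grab_frame("scene");save(f,"pics/g1.png",(220,110,400,270),3.3);print(read_state())
```

```text
{'time_s': 10.25, 'joint_pos': array([-0.0551476 ,  0.34813549,  0.21591643,  2.17474035, -0.12480271,
        0.62928453,  1.89131245]), 'qd': array([ 2.85462767e-04,  3.13734719e-03,  6.12815617e-05,  9.62459161e-04,
       -1.04317917e-03, -1.37619941e-03, -1.07725438e-03]), 'joint_efforts': array([ 9.64283390e-04, -3.50733125e+01,  1.97106689e+00, -1.53361005e+01,
        7.09193613e-03, -2.36885484e-03, -1.35212185e-04]), 'eef_pos': array([ 0.45455258, -0.09917101,  0.06095077]), 'orientation': array([-1.11954240e-01,  3.13896717e+00,  9.83550497e-05]), 'force': array([0.43304891, 0.2706197 , 0.68187554]), 'torque': array([0.01387222, 0.0112375 , 0.01985651]), 'finger_force': 0.0, 'opening': 0.05061542529281536}
```

View pics/g1.png

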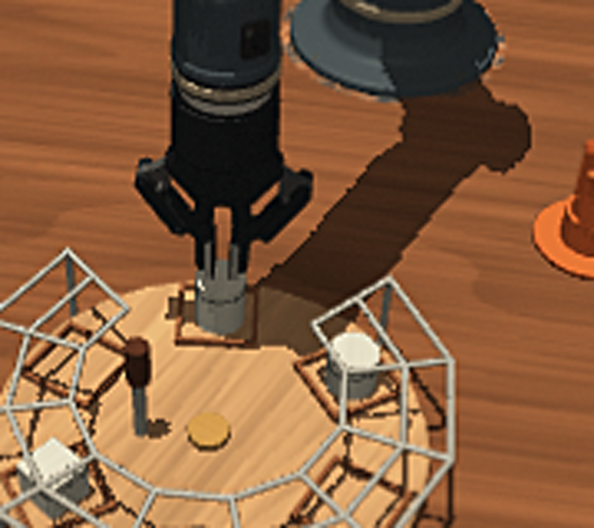

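The fingers shut (opening 0.05) with no tin between them, so the grasp missed. I'll open, rise and measure again.

Request:
apply_moves(
  steps=[0,0,-0.03,0,0,0,1,0,0,-0.04,0,0,0,-1,0,0,-0.027,0,0,0,-1,0,0,0,0,0,0,-1,0,0,0,0,0,0,-1],
)

```text
time_s: 10.75
eef_pos: [0.4544, -0.0991, 0.1579]
orientation: [-0.112, 3.139, 0.0]
force: [-0.1, 0.8, -0.3]
opening: 0.682
finger_force: 0.0
```

```bash
python3 loc.py .07
python3 - <<'E'
from h import *
np.set_printoptions(precision=4,suppress=True)
for n in("scene","top"):
    f=grab_frame(n);C=cloud(f).reshape(-1,3)
    q=C[(C[:,2]>.035)&(C[:,2]<.1)&(np.hypot(*(C[:,:2]-[.4541,-.099]).T)<.035)];print(n,len(q),np.histogram(q[:,2],np.arange(.035,.101,.005)))
save(grab_frame("scene"),"pics/g2.png",(220,110,400,270),3.3)
E
```

```text
[ 0.4544 -0.0991  0.1579] [-0.1121  3.1385  0.0003] 0.6819297670563279 [-0.1206  0.8313 -0.2962]
scene 145 [ 0.4553 -0.0994  0.0702] [0.0375 0.0388 0.0071] 186.62661851303594 0.11850093242477669
 handle 46 [ 0.5797 -0.1354  0.1163] [0.0185 0.0171 0.0077]
 handle 29 [ 0.5783 -0.1346  0.1176] [0.0186 0.015  0.0069]
tool shift to tin [-0.0008 -0.0004  0.0877]
R [[-0.9975 -0.0713  0.001 ]
 [-0.0713  0.9975  0.0003]
 [-0.0011  0.0002 -1.    ]]
scene 274 (array([18, 21, 20, 23, 18, 23, 79, 72,  0,  0,  0,  0,  0]), array([0.035, 0.04 , 0.045, 0.05 , 0.055, 0.06 , 0.065, 0.07 , 0.075,
       0.08 , 0.085, 0.09 , 0.095, 0.1  ]))
top 0 (array([0, 0, 0, 0, 0, 0, 0, 0, 0, 0, 0, 0, 0]), array([0.035, 0.04 , 0.045, 0.05 , 0.055, 0.06 , 0.065, 0.07 , 0.075,
       0.08 , 0.085, 0.09 , 0.095, 0.1  ]))
```

```bash
cat > tip.py <<'E'
from h import *
np.set_printoptions(precision=4,suppress=True)
s=read_state();e=s["eef_pos"];print(e,s["opening"],s["finger_force"])
f=grab_frame("scene");C=cloud(f).reshape(-1,3)
q=C[(C[:,2]>e[2]-.045)&(C[:,2]<e[2]+.04)&(np.hypot(*(C[:,:2]-e[:2]).T)<.07)]
for y0 in np.arange(-.06,.06,.01):
    k=q[(q[:,1]-e[1]>=y0)&(q[:,1]-e[1]<y0+.01)]
    if len(k):print(round(y0,3),len(k),"zrel min",np.sort(k[:,2]-e[2])[:4],"x",np.median(k[:,0]-e[0]))
E
python3 tip.py
```

```text
[ 0.4536 -0.0991  0.1565] 1.0031601091314404 0.0
-0.06 2 zrel min [0.035 0.04 ] x 0.009820928149663899
-0.05 13 zrel min [0.0294 0.0298 0.0324 0.0332] x 0.011333079476805452
0.04 6 zrel min [0.0328 0.0348 0.0356 0.0373] x 0.007560835564817958
0.05 5 zrel min [0.0308 0.0372 0.0384 0.0393] x 0.005232716418362038
```

Request:
apply_moves(
  steps=[0,0,0,0,0,0,0.1,0,0,0,0,0,0,0.1,0,0,0,0,0,0,0.1,0,0,0,0,0,0,0.1],
)

```text
time_s: 11.45
eef_pos: [0.4544, -0.0992, 0.1576]
orientation: [0.112, -3.14, -0.0]
force: [-0.2, -0.3, -0.9]
opening: 0.452
finger_force: 0.0
```

```bash
python3 tip.py
```

```text
[ 0.4544 -0.0992  0.1576] 0.4520344204736755 0.0
-0.04 1 zrel min [0.0236] x 0.006077927196599664
-0.03 22 zrel min [0.0228 0.0264 0.0264 0.0272] x 0.011555780313581843
-0.02 14 zrel min [0.0166 0.0184 0.022  0.0244] x 0.009280922565323368
0.02 25 zrel min [0.0201 0.0219 0.0234 0.0238] x 0.008214885109486758
0.03 9 zrel min [0.0251 0.0277 0.029  0.0314] x 0.004582071360357376
```

The depth view shows the real fingertips about 17 mm above the reported TCP at 45 % opening, so the earlier grips were too high. I'll use this offset from now on.

Request:
apply_moves(
  steps=[0,0,0.03,0,0,0,-0.5,0,0,0.03,0,0,0,-0.5,0,0,0.03,0,0,0,-0.5,0,0,0.02,0,0,0,-0.5,0,0,0.008,0,0,0,-0.5,0,0,0,0,0,0,-0.5,0,0,0,0,0,0,1,0,0,0,0,0,0,1,0,0,0,0,0,0,1,0,0,0,0,0,0,1],
)

```text
time_s: 12.5
eef_pos: [0.4554, -0.0994, 0.041]
orientation: [-0.112, 3.137, -0.0]
force: [-0.9, 0.3, 6.1]
opening: 0.446
finger_force: 40.1
```

Run:
```python
from h import *
f=grab_frame("scene");save(f,"pics/g3.png",(220,110,400,270),3.3);s=read_state();print(s["eef_pos"],s["opening"],s["finger_force"],s["force"])
```

```text
[ 0.45543851 -0.09941125  0.04102579] 0.4475720510084699 40.088937878608704 [-0.41581047  0.45605035  6.81212754]
```

Request:
apply_moves(
  steps=[0,0,-0.02,0,0,0,1,0,0,-0.04,0,0,0,1,0,0,-0.04,0,0,0,1,0,0,-0.02,0,0,0,1,0,0.02,0,0,0,0,1,-0.0005,0.039,0,0,0,0,1,-0.0005,0.039,0,0,0,0,1,-0.0005,0.039,0,0,0,0,1,-0.0005,0.039,0,0,0,0,1,-0.0005,0.039,0,0,0,0,1,-0.0005,0.039,0,0,0,0,1,-0.0005,0.039,0,0,0,0,1],
)

```text
time_s: 13.75
eef_pos: [0.4366, 0.1948, 0.1602]
orientation: [-0.112, 3.139, 0.001]
force: [0.1, -0.7, -0.0]
opening: 0.45
finger_force: 40.6
```

Request:
apply_moves(
  steps=[-0.0005,0.039,0,0,0,0,1,-0.0005,0.039,0,0,0,0,1,0,0.022,0,0,0,0,1,0,0,0,0,0,0.105,1,0,0,0,0,0,0.105,1,0,0,0,0,0,0,1,0,0,0,0,0,0,1],
)

```text
time_s: 14.45
eef_pos: [0.4308, 0.293, 0.1599]
orientation: [0.214, 3.134, 0.0]
force: [0.3, -1.1, -1.4]
opening: 0.446
finger_force: 40.6
```

```bash
cat > tub.py <<'E'
from h import *
from scipy.optimize import least_squares as LS
np.set_printoptions(precision=4,suppress=True)
s=read_state();e=s["eef_pos"];R=cv2.Rodrigues(s["orientation"])[0];print(e,s["opening"],s["finger_force"],s["force"],"yang",np.degrees(np.arctan2(R[1,1],R[0,1])))
f=grab_frame("scene");C=cloud(f).reshape(-1,3);save(f,"pics/%s.png"%__import__("sys").argv[1],(360,80,560,230),4)
tc=np.array([.4325,.2935])
q=C[(C[:,2]>.07)&(C[:,2]<.094)&(np.hypot(*(C[:,:2]-tc).T)<.033)];print("tube",len(q))
q=C[(C[:,2]>.1)&(C[:,2]<e[2]+.05)&(np.hypot(*(C[:,:2]-e[:2]).T)<.03)]
for z in np.arange(.1,e[2]+.05,.008):
    k=q[abs(q[:,2]-z)<.004]
    if len(k)>4:print("%.3f"%z,len(k),k.min(0)-e,k.max(0)-e)
E
python3 tub.py tb1
```

```text
[0.4308 0.293  0.1599] 0.445859826001011 40.633063316345215 [ 0.3133 -1.0983 -1.4138] yang 82.17213404762636
tube 256
0.148 39 [-0.0067 -0.0183 -0.0153] [ 0.0197  0.0162 -0.0079]
0.156 44 [-0.0051 -0.0178 -0.0076] [0.0194 0.0166 0.0001]
0.164 47 [-0.0066 -0.0194  0.0002] [0.0179 0.0178 0.0079]
0.172 41 [ 0.0002 -0.0199  0.0086] [0.0187 0.0178 0.016 ]
0.180 56 [ 0.0008 -0.0273  0.0162] [0.0205 0.0247 0.024 ]
0.188 195 [-0.0226 -0.0281  0.0242] [0.0204 0.0272 0.032 ]
0.196 32 [-0.0084 -0.0284  0.0325] [0.0164 0.0272 0.04  ]
0.204 26 [-0.0066 -0.0297  0.0402] [0.0151 0.0274 0.0481]
```

View pics/tb1.png

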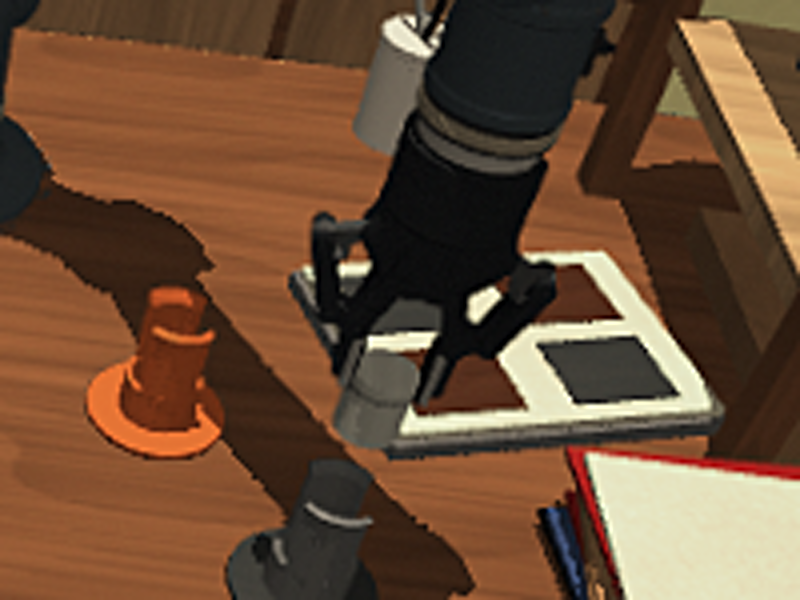

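Tin is held upright above the grey tube at crop ≈(340,480). I'll fit tube wall and tin side as circles in the same camera to get the relative offset.

Run:
```python
from h import *
from scipy.optimize import least_squares as LS
np.set_printoptions(precision=4,suppress=True)
def circ(q,c0,r):
    s=LS(lambda p:np.hypot(q[:,0]-p[0],q[:,1]-p[1])-r,c0,loss="soft_l1",f_scale=.001);return s.x,abs(s.fun).mean(),len(q)
s=read_state();e=s["eef_pos"];R=cv2.Rodrigues(s["orientation"])[0]
tc=np.array([.4325,.2935])
for k in range(2):
    C=cloud(grab_frame("scene")).reshape(-1,3);d=np.hypot(*(C[:,:2]-tc).T)
    front=C[:,0]>tc[0]+.003
    w=circ(C[(C[:,2]>.04)&(C[:,2]<.082)&(d<.033)&(d>.02)&front],tc,.027)
    r=circ(C[(C[:,2]>.085)&(C[:,2]<.094)&(d<.034)&(d>.02)],tc,.0265)
    t=circ(C[(C[:,2]>.145)&(C[:,2]<.17)&(np.hypot(*(C[:,:2]-e[:2]).T)<.026)&(C[:,0]>e[0])],e[:2],.02)
    print("wall",w,"rim",r,"tin",t)
    for x in(w,r):dd=np.r_[x[0]-t[0],0];print(dd,"tool",R.T@dd)
T=np.load("top0.npy",allow_pickle=True).item();C=cloud(T).reshape(-1,3);d=np.hypot(*(C[:,:2]-tc).T)
print("top foot edge",circ(C[(C[:,2]<.012)&(C[:,2]>.004)&(d>.046)&(d<.052)],tc,.05))
```

```text
wall (array([0.4325, 0.2938]), np.float64(0.0010736838773582273), 192) rim (array([0.4336, 0.2937]), np.float64(0.0018154075751621685), 104) tin (array([0.4279, 0.2937]), np.float64(0.0009734868566428034), 132)
[0.0046 0.0001 0.    ] tool [-0.0045  0.0008  0.    ]
[0.0057 0.     0.    ] tool [-0.0056  0.0008  0.    ]
wall (array([0.4326, 0.2941]), np.float64(0.0010909373775652223), 198) rim (array([0.434 , 0.2944]), np.float64(0.0018070139361076383), 109) tin (array([0.4278, 0.2939]), np.float64(0.0008760525615608889), 132)
[0.0048 0.0002 0.    ] tool [-0.0048  0.0009  0.    ]
[0.0062 0.0005 0.    ] tool [-0.006   0.0014  0.    ]
top foot edge (array([0.4333, 0.2937]), np.float64(0.0019492187329668228), 81)
```

Request:
apply_moves(
  steps=[-0.005,0.0008,0.01,0,0,0,1,0,0,0.015,0,0,0,1,0,0,0.015,0,0,0,1,0,0,0.008,0,0,0,1,0,0,0.006,0,0,0,1,0,0,0.006,0,0,0,1,0,0,0.005,0,0,0,1,0,0,0,0,0,0,1],
)

```text
time_s: 15.4
eef_pos: [0.4357, 0.2931, 0.0942]
orientation: [-0.217, -3.134, 0.001]
force: [0.3, 0.2, -1.4]
opening: 0.449
finger_force: 40.7
```

Request:
apply_moves(
  steps=[0,0,0.008,0,0,0,1,0,0,0.008,0,0,0,1,0,0,0.008,0,0,0,1,0,0,0.008,0,0,0,1,0,0,0.008,0,0,0,1,0,0,0.008,0,0,0,1,0,0,0.008,0,0,0,1,0,0,0.006,0,0,0,1,0,0,0.004,0,0,0,1,0,0,0,0,0,0,1],
)

```text
time_s: 16.4
eef_pos: [0.4357, 0.293, 0.0281]
orientation: [-0.218, -3.133, 0.001]
force: [-0.2, 0.5, -1.1]
opening: 0.448
finger_force: 40.7
```

Request:
apply_moves(
  steps=[0,0,0.002,0,0,0,1,0,0,0.002,0,0,0,1,0,0,0,0,0,0,1],
)

```text
time_s: 16.7
eef_pos: [0.4359, 0.2932, 0.0247]
orientation: [-0.218, -3.134, -0.0]
force: [0.1, -0.3, 0.2]
opening: 0.447
finger_force: 40.7
```

Request:
apply_moves(
  steps=[0,0,0,0,0,0,-0.25,0,0,0,0,0,0,-0.25,0,0,0,0,0,0,-0.25,0,0,-0.01,0,0,0,-0.25,0,0,-0.03,0,0,0,-0.25,0,0,-0.04,0,0,0,-0.25,0,0,-0.04,0,0,0,-0.25,0,0,-0.04,0,0,0,-0.25],
)

```text
time_s: 17.5
eef_pos: [0.4358, 0.2931, 0.1872]
orientation: [0.218, 3.133, 0.001]
force: [0.5, 0.2, -0.4]
opening: 0.625
finger_force: 0.0
```

Run:
```python
from h import *
np.set_printoptions(precision=4,suppress=True)
s=read_state();print(s["eef_pos"],s["opening"])
S=grab_frame("scene");T=grab_frame("top")
for f in(S,T):
    C=cloud(f).reshape(-1,3)
    q=C[(C[:,2]>.03)&(C[:,2]<.07)&(np.hypot(*(C[:,:2]-[.4335,.294]).T)<.02)];print(len(q),np.histogram(q[:,2],np.arange(.03,.071,.005))[0],q.mean(0) if len(q) else"")
    c=np.array([.573,-.0857])
    q=C[(C[:,2]>.112)&(C[:,2]<.122)&(np.hypot(*(C[:,:2]-c).T)<.062)];x=(q.min(0)+q.max(0))/2;print("handle",x,np.degrees(np.arctan2(*(x[:2]-c)[::-1])))
    q=C[(abs(C[:,2]-.058)<.004)&(np.hypot(*(C[:,:2]-[.52,.02]).T)<.05)];print("low",len(q),(q.min(0)+q.max(0))/2)
save(S,"pics/after1.png",(190,70,490,290),2.6)
```

```text
[0.4358 0.2931 0.1872] 0.62451595328231
8 [0 1 0 2 5 0 0 0] [0.4302 0.2762 0.0495]
handle [ 0.5802 -0.1353  0.1165] -81.71996758120814
low 132 [0.501  0.0107 0.0573]
110 [ 4  4  0 19 59 24  0  0] [0.4318 0.2909 0.0516]
handle [ 0.5777 -0.1346  0.1179] -84.45029596306439
low 96 [0.4993 0.0112 0.058 ]
```

View pics/after1.png

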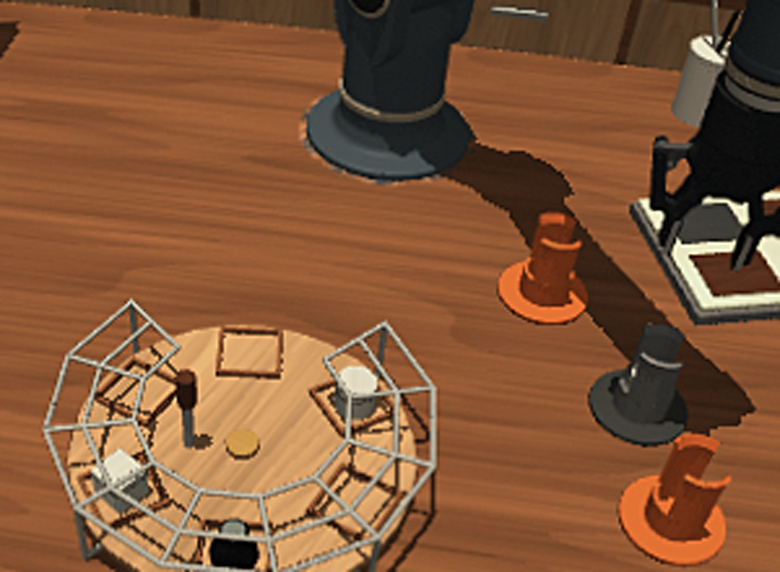

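Tall tin is in the tube (top at 52 mm). The low tin is at 127° and the handle at −83°, so I'll turn the tray another 57°, this time with the jaws aligned to the tangent and turning along with it.

Request:
apply_moves(
  steps=[-0.0167,-0.0337,0,0,0,0,-0.25,-0.0167,-0.0337,0,0,0,0,-0.25,-0.0167,-0.0337,0,0,0,0,-0.25,-0.0167,-0.0337,0,0,0,0,-0.25,-0.0167,-0.0337,0,0,0,0,-0.25,-0.0167,-0.0337,0,0,0,0,-0.25,-0.0167,-0.0337,0,0,0,0,-0.25,-0.0167,-0.0337,0,0,0,0,-0.25,-0.0167,-0.0337,0,0,0,0,-0.25,-0.0167,-0.0337,0,0,0,0,-0.25,-0.0167,-0.0337,0,0,0,0,-0.25,-0.0167,-0.0337,0,0,0,0,-0.25],
)

```text
time_s: 18.8
eef_pos: [0.5785, -0.1364, 0.1848]
orientation: [-0.218, -3.134, -0.001]
force: [0.7, 1.0, -0.3]
opening: 0.627
finger_force: 0.0
```

Request:
apply_moves(
  steps=[0,0,0.005,0,0,0.12,-0.25,0,0,0.005,0,0,0.12,-0.25,0,0,0.005,0,0,0.12,-0.25,0,0,0.005,0,0,0.12,-0.25,0,0,0.005,0,0,0.12,-0.25,0,0,0.005,0,0,0.12,-0.25,0,0,0.005,0,0,0.12,-0.25,0,0,0.005,0,0,0.12,-0.25,0,0,0.005,0,0,0.12,-0.25,0,0,0.005,0,0,0.12,-0.25,0,0,0,0,0,0.11,-0.25,0,0,0,0,0,0,-0.25],
)

```text
time_s: 20.0
eef_pos: [0.5782, -0.1347, 0.1344]
orientation: [-2.081, -2.353, 0.001]
force: [0.1, 0.1, -0.1]
opening: 0.629
finger_force: 0.0
```

Run:
```python
from h import *
np.set_printoptions(precision=4,suppress=True)
s=read_state();e=s["eef_pos"];R=cv2.Rodrigues(s["orientation"])[0];print(e,np.degrees(np.arctan2(R[1,1],R[0,1])),s["joint_pos"],R.T@(np.array([.579,-.135,.073])-e))
```

```text
[ 0.5782 -0.1347  0.1344] 7.019447784309433 [-0.2555  0.46    0.5544  1.842  -0.2972  0.9233  0.5564] [-0.0004  0.0008  0.0614]
```

Request:
apply_moves(
  steps=[0,0.001,0.02,0,0,0,-0.25,0,0,0.02,0,0,0,-0.25,0,0,0.02,0,0,0,-0.25,0,0,0,0,0,0,-0.25,0,0,0,0,0,0,1,0,0,0,0,0,0,1,0,0,0,0,0,0,1,0,0,0,0,0,0,1,0,0,0,0,0,0,1],
  squeeze=30,
)

```text
time_s: 20.9
eef_pos: [0.5797, -0.1353, 0.076]
orientation: [2.081, 2.353, 0.001]
force: [-2.2, -0.4, 5.9]
opening: 0.197
finger_force: 30.7
```

Request:
apply_moves(
  steps=[0.0001,0.003,0,0,0,-0.06,1,0.0002,0.0043,0,0,0,-0.086,1,0.0002,0.0043,0,0,0,-0.086,1,0.0002,0.0043,0,0,0,-0.086,1,0.0002,0.0043,0,0,0,-0.086,1,0.0002,0.0043,0,0,0,-0.086,1,0.0002,0.0043,0,0,0,-0.086,1,0.0002,0.0043,0,0,0,-0.086,1,0.0002,0.0043,0,0,0,-0.086,1,0.0002,0.0043,0,0,0,-0.086,1,0.0002,0.0043,0,0,0,-0.086,1,0.0001,0.003,0,0,0,-0.06,1],
)

```text
time_s: 22.1
eef_pos: [0.6163, -0.1081, 0.076]
orientation: [-0.724, -3.054, 0.001]
force: [-7.8, -1.2, 10.0]
opening: 0.198
finger_force: 31.2
```

Request:
apply_moves(
  steps=[0,0,0,0,0,0,1,0,0,0,0,0,0,1],
)

```text
time_s: 22.3
eef_pos: [0.6164, -0.1081, 0.076]
orientation: [-0.728, -3.053, 0.001]
force: [-6.4, -0.0, 9.3]
opening: 0.199
finger_force: 31.1
```

```bash
python3 loc.py .058
```

```text
[ 0.6164 -0.1081  0.076 ] [-0.7284 -3.053   0.0005] 0.19887048448684888 [-6.4101 -0.0104  9.3174]
scene 75 [ 0.4541 -0.0863  0.0577] [0.0372 0.0198 0.0074] 180.2977901119417 0.11885730258551834
 handle 72 [ 0.6185 -0.1075  0.1169] [0.0307 0.0427 0.0093]
tool shift to tin [ 0.1545 -0.0538  0.0187]
R [[-0.8923  0.4515 -0.003 ]
 [ 0.4515  0.8923  0.0004]
 [ 0.0028 -0.001  -1.    ]]
```

Request:
apply_moves(
  steps=[0,0,0,0,0,0,-0.5,0,0,0,0,0,0,-0.5,0,0,0,0,0,0,-0.5,0,0,-0.03,0,0,0,-0.5,0,0,-0.04,0,0,0,-0.5,0,0,-0.02,0,0,0,-0.5,0.031,-0.0108,0,0,0,0,-0.5,0.031,-0.0108,0,0,0,0,-0.5,0.031,-0.0108,0,0,0,0,-0.5,0.031,-0.0108,0,0,0,0,-0.5,0.031,-0.0108,0,0,0,0,-0.5],
)

```text
time_s: 23.5
eef_pos: [0.4542, -0.0856, 0.1647]
orientation: [0.729, 3.055, 0.0]
force: [-0.7, 1.0, 0.3]
opening: 0.747
finger_force: 0.0
```

Request:
apply_moves(
  steps=[0,0,0,0,0,-0.108,-0.5,0,0,0,0,0,-0.108,-0.5,0,0,0,0,0,-0.108,-0.5,0,0,0,0,0,-0.108,-0.5,0,0,0,0,0,-0.108,-0.5,0,0,0,0,0,0,-0.5,0,0,0,0,0,0,-0.5],
)

```text
time_s: 24.2
eef_pos: [0.4554, -0.0859, 0.1647]
orientation: [-0.108, 3.139, 0.0]
force: [-0.0, 0.6, 0.4]
opening: 0.747
finger_force: 0.0
```

```bash
python3 loc.py .058
```

```text
[ 0.4554 -0.0859  0.1647] [-0.1081  3.1395  0.0001] 0.7466262072674202 [-0.0062  0.6338  0.3539]
scene 145 [ 0.4521 -0.0952  0.0578] [0.0434 0.0373 0.007 ] 184.48851997886763 0.12126815316662905
 handle 49 [ 0.619  -0.1082  0.1162] [0.0181 0.0165 0.0078]
 handle 26 [ 0.6167 -0.1071  0.1171] [0.015  0.0152 0.0096]
tool shift to tin [ 0.004  -0.0091  0.1069]
R [[-0.9976 -0.0688  0.0002]
 [-0.0688  0.9976  0.0001]
 [-0.0002  0.0001 -1.    ]]
```

Request:
apply_moves(
  steps=[0.005,-0.0091,0.03,0,0,0,-0.5,0,0,0.03,0,0,0,-0.5,0,0,0.03,0,0,0,-0.5,0,0,0.025,0,0,0,-0.5,0,0,0.015,0,0,0,-0.5,0,0,0.0085,0,0,0,-0.5,0,0,0,0,0,0,-0.5,0,0,0,0,0,0,1,0,0,0,0,0,0,1,0,0,0,0,0,0,1,0,0,0,0,0,0,1],
  squeeze=40,
)

```text
time_s: 25.4
eef_pos: [0.4518, -0.0954, 0.0273]
orientation: [-0.111, 3.137, -0.0]
force: [-1.8, -0.7, 6.3]
opening: 0.449
finger_force: 40.1
```

Request:
apply_moves(
  steps=[0,0,-0.02,0,0,0,1,0,0,-0.04,0,0,0,1,0,0,-0.04,0,0,0,1,0,0,-0.035,0,0,0,1,0,0.02,0,0,0,0,1,-0.001,0.039,0,0,0,0,1,-0.001,0.039,0,0,0,0,1,-0.001,0.039,0,0,0,0,1,-0.001,0.039,0,0,0,0,1,-0.001,0.039,0,0,0,0,1,-0.001,0.039,0,0,0,0,1,-0.001,0.039,0,0,0,0,1],
)

```text
time_s: 26.6
eef_pos: [0.4367, 0.199, 0.1616]
orientation: [-0.112, 3.139, 0.001]
force: [0.9, 0.1, -0.3]
opening: 0.449
finger_force: 40.4
```

Request:
apply_moves(
  steps=[-0.001,0.039,0,0,0,0,1,-0.001,0.039,0,0,0,0,1,0,0.017,0,0,0,0,1,0,0,0,0,0,0.105,1,0,0,0,0,0,0.105,1,0,0,0,0,0,0,1,0,0,0,0,0,0,1],
)

```text
time_s: 27.3
eef_pos: [0.4324, 0.2918, 0.1613]
orientation: [0.216, 3.134, -0.0]
force: [-0.0, -0.2, -0.1]
opening: 0.446
finger_force: 40.4
```

Run:
```python
from h import *
from scipy.optimize import least_squares as LS
np.set_printoptions(precision=4,suppress=True)
def circ(q,c0,r):
    s=LS(lambda p:np.hypot(q[:,0]-p[0],q[:,1]-p[1])-r,c0,loss="soft_l1",f_scale=.001);return s.x,abs(s.fun).mean(),len(q)
s=read_state();e=s["eef_pos"];R=cv2.Rodrigues(s["orientation"])[0];print(e,s["opening"])
tc=np.array([.4335,.2935])
for k in range(2):
    C=cloud(grab_frame("scene")).reshape(-1,3);d=np.hypot(*(C[:,:2]-tc).T)
    w=circ(C[(C[:,2]>.04)&(C[:,2]<.082)&(d<.033)&(d>.02)&(C[:,0]>tc[0]+.003)],tc,.027)
    q=C[(C[:,2]>.12)&(C[:,2]<e[2]+.014)&(np.hypot(*(C[:,:2]-e[:2]).T)<.026)&(C[:,0]>e[0])]
    t=circ(q,e[:2],.02);print(w,t,q[:,2].min(),q[:,2].max())
    dd=np.r_[w[0]-t[0],0];print(dd,"tool",R.T@dd)
```

```text
[0.4324 0.2918 0.1613] 0.4461050180905649
(array([0.4326, 0.2936]), np.float64(0.0010828446425775833), 193) (array([0.4324, 0.2917]), np.float64(0.0008663067982972055), 90) 0.15902549920075842 0.175077731878916
[0.0001 0.0019 0.    ] tool [ 0.0001  0.0019 -0.    ]
(array([0.4325, 0.2944]), np.float64(0.0011061835386622695), 194) (array([0.4324, 0.2923]), np.float64(0.001033295982344407), 88) 0.15848311354011993 0.1751312257704927
[0.0001 0.0021 0.    ] tool [ 0.0002  0.0021 -0.    ]
```

Request:
apply_moves(
  steps=[0.0001,0.0018,0.02,0,0,0,1,0,0,0.02,0,0,0,1,0,0,0.015,0,0,0,1,0,0,0.008,0,0,0,1,0,0,0.006,0,0,0,1,0,0,0.006,0,0,0,1,0,0,0,0,0,0,1],
)

```text
time_s: 28.1
eef_pos: [0.4323, 0.294, 0.0859]
orientation: [-0.218, -3.134, 0.0]
force: [-0.2, -0.2, -1.5]
opening: 0.447
finger_force: 40.5
```

Request:
apply_moves(
  steps=[0,0,0.006,0,0,0,1,0,0,0.006,0,0,0,1,0,0,0.006,0,0,0,1,0,0,0.005,0,0,0,1,0,0,0.003,0,0,0,1,0,0,0.002,0,0,0,1,0,0,0,0,0,0,1],
)

```text
time_s: 28.8
eef_pos: [0.4325, 0.2942, 0.058]
orientation: [-0.218, -3.134, 0.0]
force: [-0.8, -0.3, -0.9]
opening: 0.448
finger_force: 40.5
```

Bottom is at about 55 mm with no contact. I'll lower 2 mm more, release and rise.

Request:
apply_moves(
  steps=[0,0,0.002,0,0,0,1,0,0,0,0,0,0,1,0,0,0,0,0,0,-0.25,0,0,0,0,0,0,-0.25,0,0,0,0,0,0,-0.25,0,0,-0.01,0,0,0,-0.25,0,0,-0.03,0,0,0,-0.25,0,0,-0.04,0,0,0,-0.25,0,0,-0.04,0,0,0,-0.25,0,-0.04,-0.02,0,0,0,-0.25,0,-0.04,0,0,0,0,-0.25,0,0,0,0,0,0,-0.25],
)

```text
time_s: 30.0
eef_pos: [0.4214, 0.2097, 0.1977]
orientation: [0.229, 3.132, -0.002]
force: [0.2, -0.7, 0.4]
opening: 0.627
finger_force: 0.0
```

Run:
```python
from h import *
np.set_printoptions(precision=4,suppress=True)
s=read_state();print(s["eef_pos"],s["force"],s["time_s"])
S=grab_frame("scene");T=grab_frame("top")
for f in(S,T):
    C=cloud(f).reshape(-1,3)
    q=C[(C[:,2]>.05)&(C[:,2]<.11)&(np.hypot(*(C[:,:2]-[.4328,.294]).T)<.018)];print(len(q),np.histogram(q[:,2],np.arange(.05,.111,.005))[0],q.mean(0))
    k=q[q[:,2]>.08];A=np.c_[k[:,:2],np.ones(len(k))];print("slopes",np.linalg.lstsq(A,k[:,2],rcond=None)[0],(k.min(0)+k.max(0))/2)
save(S,"pics/end.png",(190,70,490,290),2.6)
```

```text
[0.4214 0.2097 0.1977] [ 0.2053 -0.7433  0.4126] 30.0
113 [ 0  0  0  0  0  0 18 95  0  0  0  0] [0.4328 0.294  0.0863]
slopes [0.0104 0.026  0.0742] [0.4329 0.2938 0.0863]
0 [0 0 0 0 0 0 0 0 0 0 0 0] [nan nan nan]<stdin>:7: RuntimeWarning: Mean of empty slice.
  ret = um.true_divide(
Traceback (most recent call last):
ValueError: zero-size array to reduction operation minimum which has no identity
```

The low tin's top is at 86.3 mm (86 expected), level and centred. The tray was last seen with the square tin and loupe in their pockets, and nothing there has been touched since. Handing in.

```bash
python3 -c "
from cell import job
print(job.hand_in())"
```

```text
the job is handed in; nothing more can be done
None
```

Both round tins are in the grey tube, tall one below and low one upright on top (its top measured at 86.3 mm, 86 expected), and the job was handed in at about 30 s; no verdict was returned, and I took no final picture of the square tin, loupe, mug or magnifier.

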